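Sort the test specimens into their trays

ROBOT

A 6-joint arm with a two-finger parallel gripper is mounted at the origin on the work surface. World frame = base frame: x ahead of the robot, y to its left, z up, the work surface at z = 0. Lengths are in m, angles in rad, forces in N, time in s.
With the tool pointing down it reaches from about 0.375 to 0.925 m from the base axis. Payload 5.7 kg.
Tool frame: the origin (TCP) lies midway between the tips of the shut fingers; the grasp point (between the pads) lies 19 mm behind it; z points along the fingers, y is the line along which they close (so a half turn about z gives the same grasp; the last joint's range is limited). The gripper opens to 88 mm and grips with 3 to 60 N. Pads are 20 mm wide; open, the fingers measure 115 mm over their backs; the gripper's body (75 mm by 178 mm) begins 61 mm behind the grasp point.
Start: joints at [1.103, 0.359, 1.51, -0, 1.272, -0.115], TCP at [0.207, 0.563, 0.223] pointing down, gripper open.
Joint ranges: [-2.97, 2.97], [-1.01, 2.36], [0.21, 2.38], [-0.96, 4.11], [0.2, 2.71], [-2.98, 2.98]. Speed limits (rad/s): [2.39, 2.39, 3.14, 3.14, 3.14, 3.14].

INTERFACE

Orientations are given as a unit quaternion [x, y, z, w].
In Python, from bench import move_ptp, servo_line, goto_joints, move_gripper, sleep, inverse_kinematics, capture, PlanningError, close_job, spot_in, silhouettes, current_clock, current_joint_pos, current_qvel, current_joint_torque, current_position, current_orientation, current_force, current_torque, current_finger_gap, current_grip_force gives the robot as it stands. Calls block until the motion is done:
- move_ptp(position, orientation): joint-space move of the TCP to a pose.
- servo_line(position, orientation=None, rate=0.15, contact_N=None): straight line of the TCP; orientation=None keeps the orientation; rate is the mean speed in m/s. With contact_N (N) it stops when the force on the tool has changed by that much, and returns True; else False.
- goto_joints(angles): joint-space move.
- move_gripper(opening): finger opening in m; the grip force is fixed at half the most; returns when the fingers have stopped.
- sleep(seconds).
- inverse_kinematics(position, orientation): joint angles nearest the present ones, or None.
- capture(name): name is "scene" or "top"; returns a dict with "image" (480x640x3 uint8, blue, green, red), "range_z" (480x640 float32, m along the optical axis (not along the pixel's ray), 0 where there is no reading), "intrinsics" (3x3 intrinsics, pixels), "k1" (the pictures are not rectified: a ray, as slopes to the right and down, at radius r is drawn at 1 + k1 r^2 times it, then the intrinsics apply), "R" (3x3) and "t" (3): a world point X has camera coordinates R X + t. Camera axes: x right, y down, z forward; pixel columns grow to the right and rows downward; lengths in m; the calibration is good to about 2 mm. A picture is of the moment at which its call begins.
A pose or a line that the arm cannot do raises PlanningError and nothing moves.
- close_job(): hands the job in; it is judged then, once.
Trained networks look in the newest picture that a camera, given by its name, has taken for a name from the list of things; names that differ only in an ending like _2 or _b are one class to them, and where a whole thing is asked for, a point or a joint stands for the part that bears it (a point fixed in the world has none). Each returns a list of dicts, best first, with "conf" (0 to 1); they miss things now and then, are a little off and sometimes report something else, mostly with a low value. They report only what shows in the picture. A call takes as long as a camera call. They do not tell look-alikes from the thing itself.
- spot_in(camera, query): "xy" ([column, row] in pixels, amid what is visible of it).
- silhouettes(camera, query): "region" (480x640 bool, what is visible of it) and "xy" ([column, row] in pixels, amid what is visible of it).
Readings, each from a call of its own:
- current_clock(): time.
- current_joint_pos(): joint angles.
- current_qvel(): joint speeds.
- current_joint_torque(): joint torques, N m.
- current_position(): TCP position.
- current_orientation(): TCP orientation.
- current_force(): force on the tool from outside, world axes, zero at the start.
- current_torque(): the same for the moment, N m.
- current_finger_gap(): finger opening in m.
- current_grip_force(): force on a finger pad.
Only numpy, scipy, OpenCV 4.12 (cv2) and the standard library are available. Lean on these libraries where they do the work, as an engineer would, in place of code of your own. Each camera call takes 0.05 s, during which the arm holds its last target. There are 200 camera calls.

TASK

Put the mixed specimens away where each kind belongs: the two bars (waisted and plain) flat on the floor of the shallow tray, each pointing along the tray's long way and not on top of one another; the two solid cylinders standing upright in the divided box, one in each bay; and the pipe ring over the upright post, down flat on its base. Set each one down rather than dropping it, and leave the caliper and the steel jaw block where they are.

Things in the scene. Friction and masses are not known exactly. Their poses are not given: they have to be found in the camera images.
- waisted_bar: Loose flat aluminium tensile specimen lying on the bench, dumbbell outline: 110 mm long (its x), 8 mm thick, 22 mm wide over the last 30 mm at each end (its y), 12 mm wide in the straight waist between; about 40 g. Origin at the centre of its underside, z up.
- plain_bar: Loose plain rectangular aluminium bend specimen lying on the bench: 80 mm long (its x), 16 mm wide (its y), 10 mm thick; about 35 g. Origin at the centre of its underside, z up.
- tall_plug: Loose solid aluminium cylinder (compression specimen) standing upright: 30 mm in diameter, 56 mm tall; about 100 g. Origin at the centre of its underside, z up.
- short_plug: Loose solid aluminium cylinder (compression specimen) standing upright: 40 mm in diameter, 40 mm tall; about 120 g. Origin at the centre of its underside, z up.
- pipe_ring: Loose slice of aluminium pipe lying with its bore upright: 56 mm outside, 44 mm inside diameter, 30 mm tall; about 70 g. Origin at the centre of its underside, z up.
- bar_tray: Blue shallow rectangular open tray with one undivided space, fixed to the bench: outside 160 mm (its x, the long way) by 130 mm (its y) by 16 mm high, walls and floor 5 mm thick, so inside 150 by 120 mm with the inner floor 5 mm above the bench. Origin at the centre of its underside, z up.
- plug_box: Blue oblong open box with a divider across its middle making two bays side by side along its x, fixed to the bench: outside 184 mm (its x) by 100 mm (its y) by 26 mm high, walls, divider and floor 5 mm thick; each bay is about 84 mm (x) by 90 mm (y) inside, bay centres at x = +45 and -45 mm, inner floor 5 mm above the bench, divider as high as the walls. Origin at the centre of its underside, z up.
- ring_post: Stand fixed to the bench: blue round base 100 mm in diameter and 8 mm high with an upright steel post in its centre, 22 mm in diameter, rising 44 mm above the base (top 52 mm above the bench). Origin at the centre of its underside, z up.
- caliper: Bystander: loose digital caliper lying on the bench at the right-hand edge of the work, 210 mm long (its x), 15 mm high, with two jaws to its -y. Not to be disturbed. Origin on its underside, at the middle of its beam.
- grip_jaw: Bystander: loose dark steel serrated jaw block at the left-hand edge of the work, 60 by 45 mm, about 24 mm high. Not to be disturbed. Origin at the centre of its underside, z up.
Things that resemble listed ones, but are neither listed nor needed, are in the scene too. Leave any orange or red look-alike of the pipe_ring alone.

How it is judged:
By the outcome, as a careful person would: the job done as asked, in the order asked, and still so for the second after the job is handed in, with the robot touching nothing.
It also fails if it takes over 131 s, if anything falls off the work surface, if the arm or the gripper's body presses on something with over 40 N, if the wrist force passes 120 N, or if a joint passes its speed limit or range.

## Working session

There is one attempt and no reset: what is moved stays moved. The work goes in short steps, each a Python script; the robot and the scene stay as the last script left them, time stands still between calls to the robot, and variables do not carry over. Pictures are saved under pics/ and viewed, at most 14 in all, crops included, and the job is handed in when it is done.

```bash
ls; mkdir -p pics; python3 - <<'E'
from bench import *
import cv2,numpy as np
for n in("scene","top"):
    c=capture(n); cv2.imwrite(f"pics/{n}0.png",c["image"]); np.savez(f"{n}0.npz",**{k:np.array(v) for k,v in c.items()})
    print(n,c["k1"],-c["R"].T@c["t"],c["R"].round(3).tolist(),c["intrinsics"].tolist())
    for q in "waisted_bar plain_bar tall_plug short_plug pipe_ring bar_tray plug_box ring_post caliper grip_jaw".split():
        print(q,[(np.round(d["xy"]).tolist(),round(d["conf"],2)) for d in spot_in(n,q)])
print(current_clock())
E
```

```text
pics
scene -0.014017550017740812 [0.98380909 0.63370482 0.65104346] [[-0.8, 0.6, -0.005], [0.381, 0.501, -0.777], [-0.464, -0.624, -0.63]] [[453.3466226389324, 0.0, 323.0469605354286], [0.0, 453.3466226389324, 234.50888047534283], [0.0, 0.0, 1.0]]
waisted_bar [([470.0, 284.0], 0.6)]
plain_bar [([233.0, 195.0], 0.65), ([391.0, 268.0], 0.6)]
tall_plug [([312.0, 190.0], 0.72), ([466.0, 285.0], 0.51)]
short_plug [([300.0, 162.0], 0.51)]
pipe_ring [([345.0, 198.0], 0.94), ([470.0, 281.0], 0.63), ([346.0, 229.0], 0.57)]
bar_tray [([266.0, 259.0], 0.84)]
plug_box [([345.0, 230.0], 0.71), ([371.0, 329.0], 0.67)]
ring_post [([235.0, 194.0], 0.6), ([304.0, 162.0], 0.45)]
caliper [([240.0, 150.0], 0.71)]
grip_jaw [([513.0, 380.0], 0.56)]
top -0.03697822493024509 [0.41302231 0.02073075 1.0980816 ] [[0.019, -1.0, 0.024], [-0.995, -0.021, -0.1], [0.101, -0.022, -0.995]] [[446.4051724629526, 0.0, 327.3063828633318], [0.0, 446.4051724629526, 241.80087710728048], [0.0, 0.0, 1.0]]
waisted_bar [([204.0, 302.0], 0.55)]
plain_bar [([256.0, 263.0], 0.7)]
tall_plug [([390.0, 276.0], 0.73)]
short_plug [([440.0, 303.0], 0.58)]
pipe_ring [([308.0, 313.0], 0.66), ([317.0, 253.0], 0.62), ([361.0, 290.0], 0.54)]
bar_tray [([331.0, 188.0], 0.65)]
plug_box [([218.0, 205.0], 0.67)]
ring_post [([437.0, 216.0], 0.69)]
caliper [([519.0, 276.0], 0.76)]
grip_jaw [([130.0, 251.0], 0.81)]
1.1
```

View pics/scene0.png

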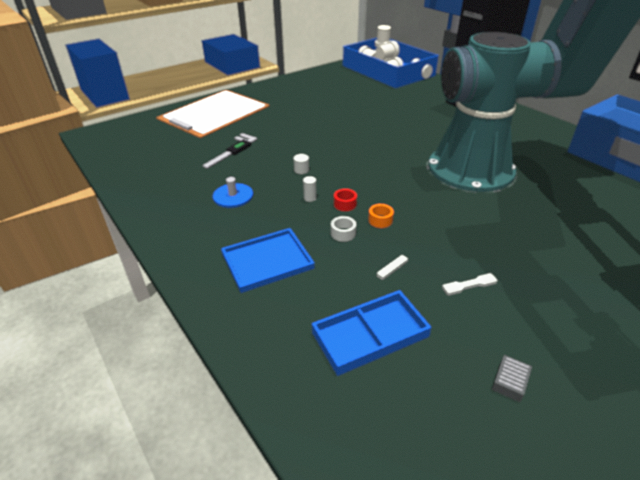

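View pics/top0.png

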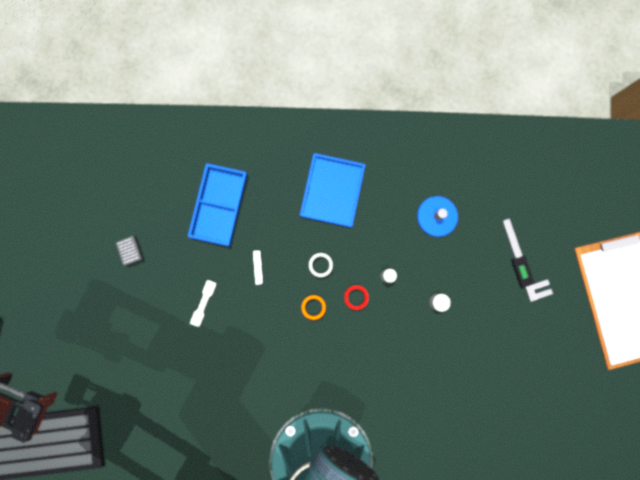

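The top view shows everything: waisted bar (203,303), plain bar (258,267), white pipe ring (320,265) with orange (313,307) and red (357,297) look-alikes, tall plug (390,276), short plug (441,303), box (217,205), tray (333,190), post (437,216). Next I'll turn these into world poses.

```bash
cat > vis.py <<'E'
import cv2,numpy as np
def plane(c,uv,h):
    """pixels -> world points on plane z=h"""
    K,R,t=c["intrinsics"],c["R"],c["t"]
    d=(np.asarray(uv,float).reshape(-1,2)-K[:2,2])/K[0,0]
    s=d.copy()
    for _ in range(5): s=d/(1+float(c["k1"])*(s**2).sum(1,keepdims=True))
    ray=np.c_[s,np.ones(len(s))]@R; o=-R.T@t
    return o+ray*((h-o[2])/ray[:,2])[:,None]
def height(c,uv):
    """mean world z from the range image at integer pixels"""
    K,R,t=c["intrinsics"],c["R"],c["t"]
    s=(uv-K[:2,2])/K[0,0]; z=c["range_z"][uv[:,1],uv[:,0]]
    return ((np.c_[s,np.ones(len(s))]*z[:,None]-t)@R)[:,2]
def mask(c,kind):
    im=c["image"].astype(int); b,g,r=im[...,0],im[...,1],im[...,2]
    return (im.min(2)>110)&(im.max(2)-im.min(2)<40) if kind=="white" else (b>110)&(b-r>70)
def blob(c,kind,near):
    n,l=cv2.connectedComponents(mask(c,kind).astype(np.uint8))
    ys,xs=np.nonzero(l); i=np.argmin((xs-near[0])**2+(ys-near[1])**2)
    ys,xs=np.nonzero(l==l[ys[i],xs[i]]); return np.c_[xs,ys]
E
python3 - <<'E'
from vis import *
P={"top":dict(waisted_bar=(203,303),plain_bar=(258,267),tall_plug=(390,276),short_plug=(441,303),pipe_ring=(320,276),bar_tray=(333,190),plug_box=(217,225),ring_post=(425,216)),
"scene":dict(waisted_bar=(470,284),plain_bar=(391,268),tall_plug=(310,182),short_plug=(301,158),pipe_ring=(343,235),bar_tray=(266,259),plug_box=(345,345),ring_post=(222,198))}
H=dict(waisted_bar=.008,plain_bar=.01,tall_plug=.056,short_plug=.04,pipe_ring=.03,bar_tray=.016,plug_box=.026,ring_post=.008)
for cam in P:
    c=dict(np.load(cam+"0.npz"))
    for q,uv in P[cam].items():
        p=blob(c,"blue" if q in("bar_tray","plug_box","ring_post") else "white",uv)
        w=plane(c,p,H[q])[:,:2].astype(np.float32)*1000
        (x,y),(a,b),th=cv2.minAreaRect(w)
        if a<b: a,b,th=b,a,th+90
        z=height(c,p)
        print(cam,q,len(p),"ctr %.0f %.0f size %.0f %.0f ang %.1f"%(x,y,a,b,(th+90)%180-90),"hi z %.3f med %.3f"%(np.percentile(z,90),np.median(z)), "r %.0f"%np.hypot(x,y))
E
```

```text
top waisted_bar 511 ctr 369 295 size 116 29 ang -19.5 hi z 0.010 med 0.007 r 472
top plain_bar 318 ctr 457 166 size 86 22 ang 6.3 hi z 0.012 med 0.009 r 486
top tall_plug 191 ctr 444 -149 size 35 35 ang -44.4 hi z 0.057 med 0.054 r 468
top short_plug 307 ctr 382 -274 size 46 42 ang -89.2 hi z 0.041 med 0.038 r 470
top pipe_ring 325 ctr 466 14 size 60 57 ang 1.1 hi z 0.031 med 0.024 r 466
top bar_tray 3665 ctr 653 -13 size 167 136 ang -11.0 hi z 0.014 med 0.005 r 653
top plug_box 3436 ctr 608 267 size 191 108 ang -11.2 hi z 0.025 med 0.006 r 664
top ring_post 1295 ctr 595 -277 size 104 103 ang -0.1 hi z 0.010 med 0.007 r 656
scene waisted_bar 544 ctr 370 296 size 116 30 ang -19.5 hi z 0.008 med 0.007 r 474
scene plain_bar 302 ctr 460 168 size 89 22 ang 6.3 hi z 0.010 med 0.008 r 490
scene tall_plug 273 ctr 464 -118 size 105 32 ang 55.1 hi z 0.055 med 0.035 r 479
scene short_plug 256 ctr 400 -251 size 106 41 ang 54.6 hi z 0.040 med 0.028 r 472
scene pipe_ring 533 ctr 476 26 size 86 59 ang 52.8 hi z 0.029 med 0.017 r 477
scene bar_tray 3673 ctr 654 -7 size 165 147 ang -11.0 hi z 0.014 med 0.004 r 654
scene plug_box 5795 ctr 612 273 size 193 116 ang -11.1 hi z 0.024 med 0.005 r 670
scene ring_post 701 ctr 597 -270 size 107 103 ang 61.6 hi z 0.008 med 0.007 r 655
```

```bash
cat > act.py <<'E'
from bench import *
import numpy as np
from scipy.spatial.transform import Rotation as Ro
UP=.13
def quat(a): return (Ro.from_euler("z",a,degrees=True)*Ro.from_euler("x",180,degrees=True)).as_quat()
def travel(xy,a,z=UP):
    """to a hover; of the two equal grasps take the one nearer in the last joint"""
    best=[]
    for k in (a,a+180):
        q=inverse_kinematics([*xy,z],quat(k))
        if q is not None: best.append((abs(np.array(q)-current_joint_pos()).max(),k))
    k=min(best)[1]; move_ptp([*xy,z],quat(k)); return k
def pick(xy,a,z,width):
    travel(xy,a); move_gripper(min(width+.026,.088))
    hit=servo_line([*xy,z],rate=.12,contact_N=12)
    if hit: print("contact in descent",np.round(current_position(),4)); return False
    move_gripper(0); gap=current_finger_gap()
    print("gap %.4f (want %.4f) grip %.1f"%(gap,width,current_grip_force()))
    if abs(gap-width)>.005: return False
    servo_line([*xy,UP],rate=.2); print("held gap %.4f"%current_finger_gap()); return True
def place(xy,a,z,width,open_by=.012):
    travel(xy,a); servo_line([*xy,z+.012],rate=.2)
    hit=servo_line([*xy,z-.002],rate=.025,contact_N=3)
    print("down",hit,np.round(current_position(),4),"aim z",z)
    move_gripper(width+open_by); servo_line([*xy,UP],rate=.2); print("t %.1f"%current_clock())
E
cat > tmp.py <<'E'
from vis import *
c=dict(np.load("top0.npz"))
for q,uv,h in(("w",(203,303),.008),("p",(258,267),.01)):
    w=plane(c,blob(c,"white",uv),h)[:,:2]; m=w.mean(0); v=np.linalg.svd(w-m,full_matrices=0)[2][0]
    print(q,m.round(4),np.degrees(np.arctan(v[1]/v[0])).round(1))
E
python3 tmp.py
python3 - <<'E'
from act import *
B=np.array([.653,-.010]); a=-11; ey=np.array([-np.sin(np.radians(a)),np.cos(np.radians(a))])
if pick([.3695,.2955],-18,.003,.012): place(B+.027*ey,a,.008,.012)
import cv2
c=capture("top"); cv2.imwrite("pics/top1.png",c["image"])
E
```

```text
w [0.3685 0.2949] -19.5
p [0.4577 0.1662] 6.3
gap 0.0118 (want 0.0120) grip 30.0
held gap 0.0115
down True [0.6584 0.0164 0.0081] aim z 0.008
t 9.7
```

View pics/top1.png

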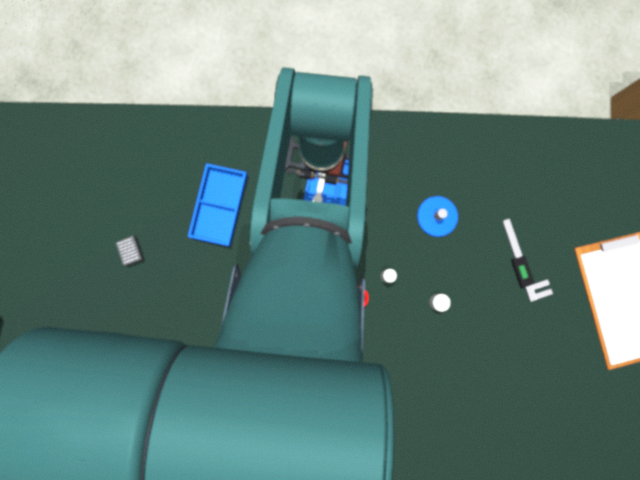

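The view shows the arm retreating with the waisted bar lying in the tray at (318,188); placing worked (contact at the expected height). Continuing with the plain bar and tall plug.

```bash
python3 - <<'E'
from act import *
import cv2
a=-11; ex=np.array([np.cos(np.radians(a)),np.sin(np.radians(a))]); ey=np.array([-ex[1],ex[0]])
B=np.array([.653,-.010]); X=np.array([.609,.268])
ok=pick([.458,.167],6.3,.003,.016)
if ok:
    place(B-.027*ey,a,.008,.016)
    if pick([.444,-.150],a,.020,.030):
        place(X+.045*ex,a,.025,.030)
c=capture("scene"); cv2.imwrite("pics/scene2.png",c["image"])
E
```

```text
gap 0.0151 (want 0.0160) grip 30.0
held gap 0.0159
down True [ 0.6482 -0.0366  0.0081] aim z 0.008
t 17.2
gap 0.0297 (want 0.0300) grip 30.0
held gap 0.0301
down True [0.6534 0.2595 0.0251] aim z 0.025
t 24.9
```

View pics/scene2.png

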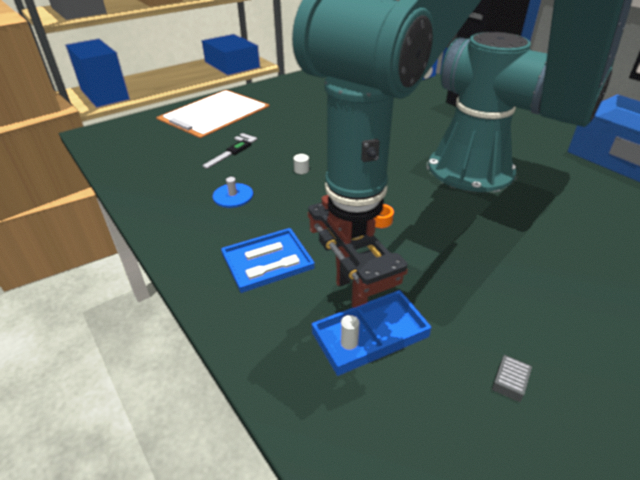

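Both bars lie flat in the tray, around (263,250) and (272,267), and the tall plug stands upright in its bay at (350,332). Next are the short plug and the ring.

```bash
python3 - <<'E'
from act import *
import cv2
a=-11; ex=np.array([np.cos(np.radians(a)),np.sin(np.radians(a))])
X=np.array([.609,.268])
if pick([.382,-.275],a,.012,.040):
    place(X-.045*ex,a,.017,.040)
    if pick([.467,.014],0,.008,.056):
        place([.596,-.274],-20,.016,.056)
        move_ptp([.45,-.05,.3],quat(0))
        for n in("top","scene"):
            c=capture(n); cv2.imwrite(f"pics/{n}3.png",c["image"]); np.savez(n+"3.npz",**{k:np.array(v) for k,v in c.items()})
E
```

```text
gap 0.0397 (want 0.0400) grip 30.0
held gap 0.0399
down True [0.5651 0.2768 0.0171] aim z 0.017
t 34.5
gap 0.0544 (want 0.0560) grip 30.0
held gap 0.0541
down True [ 0.5962 -0.2742  0.0162] aim z 0.016
t 42.3
```

```bash
python3 -c "
import cv2
a=cv2.imread('pics/scene3.png')[120:400,150:550]; cv2.imwrite('pics/c3.png',cv2.resize(a,None,fx=2,fy=2))"
```

```text
(no output)
```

View pics/c3.png

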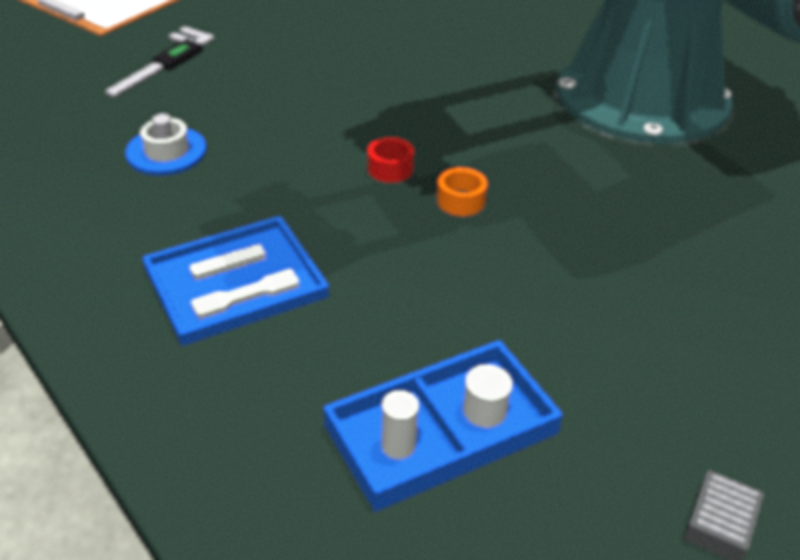

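View pics/top3.png

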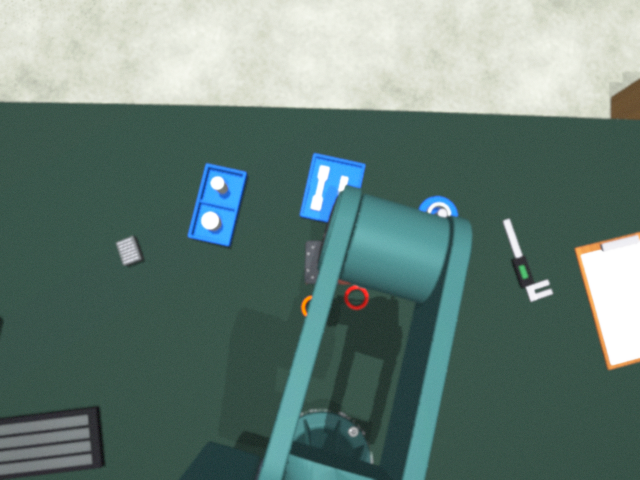

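The crop shows the ring down over the post (165,140), both bars flat in the tray at (228,262) and (245,293), and the plugs upright in separate bays at (400,425) and (488,395). The caliper, jaw block and look-alikes haven't moved. I'll check the bar angles, then hand in.

```bash
python3 - <<'E'
from vis import *
from bench import *
c=dict(np.load("scene3.npz"))
ok=True
for q,uv,h in(("w",(272,267),.013),("p",(263,250),.015)):
    p=blob(c,"white",uv); (x,y),s,th=cv2.minAreaRect((plane(c,p,h)[:,:2]*1000).astype(np.float32))
    if s[0]<s[1]: th+=90
    th=(th+90)%180-90; z=np.median(height(c,p)); ok&=abs(th+11)<4
    print(q,round(x),round(y),np.round(s),round(th,1),z.round(3))
p=blob(c,"white",(232,196)); print("ring top z",np.percentile(height(c,p),[50,80,95]).round(3))
print(current_clock(),ok)
if ok: print(close_job())
E
```

```text
w 659 22 [ 28. 111.] -10.6 0.012
p 649 -30 [23. 80.] -11.3 0.013
ring top z [0.03  0.038 0.05 ]
44.9583 True
the job is handed in; nothing more can be done
None
```

All five specimens are put away as asked, in the order listed, and the job was handed in at about 45 s on the robot's clock. The last pictures show the caliper, jaw block and look-alike rings where they were.

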